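# Take the bench pile apart and put each thing in its place

### The arm

A 6-joint arm with a two-finger parallel gripper is mounted at the origin on a cart in front of the work surface, level with it; the furniture and walls round the work are solid. World frame = base frame: x ahead of the robot, y to its left, z up, the work surface at z = 0. Lengths are in m, angles in degrees, forces in N, time in s.
With the tool pointing down it reaches from about 0.3 to 0.75 m from the base axis. Payload 8.5 kg.
Tool frame: the origin (TCP) lies at the very end of the fingers, on their centre line; the grasp point (between the pads) lies 19 mm behind it; z points along the fingers, y is the line along which they close (so a half turn about z gives the same grasp; the last joint's range is limited). The gripper opens to 85 mm and grips with 20 to 120 N. Pads are 22 mm wide; open, the fingers measure 114 mm over their backs; the gripper's body (76 mm by 85 mm) begins 54 mm behind the grasp point. The pads swing forward as they close: fully open they stand 13 mm farther back than shut.
Start: joints at [54.127, 21.807, 74.336, -0, 83.858, -12.336], TCP at [0.22, 0.504, 0.231] pointing down, gripper open.
Joint ranges: [-178.18, 178.18], [-50.72, 133.34], [12.68, 142.11], [-81.47, 261.47], [9.98, 163.14], [-165.26, 165.26]. Speed limits (degrees/s): [136.94, 136.94, 180, 180, 180, 180].

### API

Orientations are given as a 3x3 rotation matrix whose columns are the frame's x, y, z axes.
In Python, from rig import observe, cams, ticket gives the robot as it stands.
- The arm moves only by the tool move_arm, never from a script. Its arguments are lists of equal length, an entry for each row: "jaw": the finger opening in cm, from 0 to 8.54; "dp": the shift along the tool's x, y, z in cm, a list of three; "turn": the turn, a rotation vector about the tool's x, y, z in rad, a list of three. In form: {"jaw": [jaw, ...], "dp": [[tx, ty, tz], ...], "turn": [[wx, wy, wz], ...]}. A call has 1 to 12 rows; each row shifts and turns the commanded pose from where the row before left it, along the tool's axes as they then stand; what a row does not reach is not made up. A row lasts 1/12 s, in which the tool goes at most 41.7 mm and 7.16 degrees, less where a joint would pass 70% of its speed; a pose out of reach is approached as far as the arm can. A call is refused whole if a number of a shift passes 4.17 or a number of a turn 0.125, either way. A call with a gripper value outside its range is refused whole. The fingers move at their own pace and stop on an object; "force" is the grip in N (left out, the last holds). Time passes only in rows, so rows that do not move let the fingers close. It gives the time, the measured TCP pose, the force, the opening and the grip force at its end, in the units of the state.
- observe(): the state, without advancing time (a new reading comes with each control period).
- cams.get_image(name): name is "scene" or "top" or "wrist"; returns (picture, depth): 400x640x3 uint8, red, green, blue; 400x640 float32, m along the optical axis (not along the pixel's ray), 0 where there is no reading.
- cams.calibration(name): a dict with "vertical_fov" (degrees; the focal length in pixels is half the picture's height over the tangent of half this angle, whatever the lens; pixels are square), "cx", "cy" (the principal point, pixels), "k1" (the pictures are not rectified: a ray, as slopes to the right and down, at radius r is drawn at 1 + k1 r^2 times it, then the intrinsics apply), "view" (4x4, takes a point from world to camera coordinates); the wrist camera has in their place "tool_from_camera" (4x4, takes a point from camera to tool coordinates, whose origin is the TCP and whose axes are the flange's). Camera axes: x right, y up, looking along -z (the intrinsics and any distortion apply to the point x, -y, -z); pixel columns grow to the right and rows downward; lengths in m; the calibration is good to about 2 mm. A picture is of the moment at which its call begins: read the wrist's pose just before it. calibration takes no time and is no camera call.
- ticket.close_job(): hands the job in; it is judged then, once.
Trained networks look in the newest picture that a camera, given by its name, has taken for a name from the list of things; names that differ only in an ending like _2 or _b are one class to them, and where a whole thing is asked for, a point or a joint stands for the part that bears it (a point fixed in the world has none). Each returns a list of dicts, best first, with "p" (0 to 1); they miss things now and then, are a little off and sometimes report something else, mostly with a low value. They report only what shows in the picture. A call takes as long as a camera call. They do not tell look-alikes from the thing itself.
- cams.spot_in(camera, query): "box" ([centre column, centre row, width, height] as shares, 0 to 1, of the picture: columns of its width, rows of its height, round what is visible of it).
- cams.outline_of(camera, query): "mask" (400x640 bool, what is visible of it) and "box" ([centre column, centre row, width, height] as shares, 0 to 1, of the picture: columns of its width, rows of its height, round what is visible of it).
- cams.mark_of(camera, query): "location" ([column, row] as shares, 0 to 1, of the picture: columns of its width, rows of its height: a listed point, or the origin of a listed thing).
The state is a dict: "time_s": time; "q": joint angles; "qvel": joint speeds; "joint_efforts": joint torques, N m; "position": TCP position; "tool_rot": TCP orientation; "ft_force": force on the tool from outside, world axes, zero at the start; "wrist_torque": the same for the moment, N m; "grip_width": finger opening in m; "gripper_force": force on a finger pad.
Only numpy, scipy, OpenCV 4.12 (cv2) and the standard library are available. Lean on these libraries where they do the work, as an engineer would, in place of code of your own. Each camera call takes 0.05 s, during which the arm holds its last target. There are 200 camera calls.

### The job

Someone has piled the phone, the wax tin, the blue pigment jar and the cork stopper on top of one another. Take the pile apart from the top down and stand each thing, right way up and centred, in its own place before taking the next: the cork in the small wooden dish, the jar in the blue saucer, the wax tin in the brass dish, and last the phone flat in the long black cradle, along its length, either way round. Let nothing tip over, and leave the amber tumbler and the brass mould where they stand.

Things in the scene. Friction and masses are not known exactly. Their poses are not given: they have to be found in the camera images.
- cork: Cork stopper, top of the pile: brown, slightly tapered upright cylinder, up to 33 mm across, 32 mm tall, about 12 g. Origin: centre of its underside; z up.
- blue_jar: Pigment jar, second from the top: upright round jar with a dark blue body 54 mm across and a black screw cap 52 mm across and 14 mm tall; 76 mm tall in all, about 0.18 kg. The cork stands on its cap. Origin: centre of its underside; z up.
- wax_tin: Tin of beeswax, third from the top: flat round closed grey metal tin, 24 mm tall; its lid (upper 13 mm) is 67 mm across, the part below it 64 mm. About 0.13 kg. The jar stands on it. Origin: centre of its underside; z up.
- phone: Desk phone handset, bottom of the pile, lying on the bench: dark flat slab with a keypad on its upper face, 98 mm long (its x), 46 mm wide (its y), 18 mm thick, about 0.11 kg. The tin lies on it and overhangs its sides. Origin: centre of its underside; z up.
- wood_dish: Place for the cork: small round pale wooden dish, fixed to the bench, outside 66 mm across and 11 mm tall, inner floor 4 mm above the bench and about 56 mm across. Origin: centre of its underside, on the bench; z up.
- blue_saucer: Place for the jar: round blue saucer with a white disc in the middle, fixed to the bench, outside 90 mm across and 11 mm tall, inner floor 4 mm above the bench and about 80 mm across. Origin: centre of its underside, on the bench; z up.
- brass_dish: Place for the wax tin: round yellow brass dish, the largest of the round ones, fixed to the bench, outside 102 mm across and 11 mm tall, inner floor 4 mm above the bench and about 92 mm across. Origin: centre of its underside, on the bench; z up.
- phone_cradle: Place for the phone: black rectangular cradle with a grey pad, fixed to the bench, outside 122 mm (its x) by 70 mm (its y), rim 11 mm tall, inner floor 6 mm above the bench, inner space 112 by 60 mm. Origin: centre of its underside, on the bench; z up.
- tumbler: Bystander, leave alone: amber glass tumbler standing upright, 62 mm across, 82 mm tall. Origin: centre of its underside.
- mould: Bystander, leave alone: round brass optic mould, open at the top, 68 mm across, 54 mm tall. Origin: centre of its underside.
Not all that is in view belongs to the job. Leave any green or red look-alike of the wax_tin alone.

How it is judged:
By the outcome, as a careful person would: the job done as asked, in the order asked, and still so for the second after the job is handed in, with the robot touching nothing.
It also fails if it takes over 93 s, if anything falls off the work surface, if the arm or the gripper's body presses on something with over 40 N, if the wrist force passes 120 N, or if a joint passes its speed limit or range.

## Working session

There is one attempt and no reset: what is moved stays moved. The work goes in short steps, Python scripts to look and compute and a tool call to move; the robot and the scene stay as the last step left them, time stands still between calls to the robot, and variables do not carry over. Pictures are saved under pics/ and viewed, at most 14 in all, crops included, and the job is handed in when it is done.

Besides the shell and the picture viewer there is one more tool, called by a JSON object that holds its "api" and its "payload". move_arm: Moves the arm, as the interface text tells. Its arguments: {"type":"object","properties":{"jaw":{"type":"array","items":{"type":"number"}},"dp":{"type":"array","items":{"type":"array","items":{"type":"number"}}},"turn":{"type":"array","items":{"type":"array","items":{"type":"number"}}},"force":{"type":"number"}},"required":["jaw","dp","turn"]}

```bash
ls; mkdir -p pics; python3 - <<'E'
from rig import observe,cams
import cv2,numpy as np
s=observe();print(s)
for n in("scene","top"):
    im,d=cams.get_image(n);cv2.imwrite(f"pics/{n}0.png",im[:,:,::-1]);np.savez(f"{n}0.npz",im=im,d=d)
for n in("scene","top","wrist"):print(n,cams.calibration(n))
E
```

```text
pics
{'time_s': 0.0, 'q': array([ 5.41300635e+01,  2.18416211e+01,  7.43863646e+01,  1.07841389e-04,
        8.38579736e+01, -1.23356540e+01]), 'qvel': array([ 0.01818237, -0.04904981, -0.05144132, -0.00744073, -0.00956997,
       -0.06049044]), 'joint_efforts': array([ 3.04942096e-04, -4.48462951e+01, -2.31281447e+01, -1.38794426e-04,
        4.66598067e-03,  4.03353101e-05]), 'position': array([0.21943327, 0.50400111, 0.23069638]), 'tool_rot': array([[-9.16821099e-01,  3.99297254e-01, -8.80597288e-04],
       [ 3.99298095e-01,  9.16820351e-01, -1.21464848e-03],
       [ 3.22343711e-04, -1.46523618e-03, -9.99998875e-01]]), 'ft_force': array([-0.10208697, -0.91793694,  1.04485338]), 'wrist_torque': array([ 0.03825403, -0.04600511, -0.0120922 ]), 'gripper_force': 0.0, 'grip_width': 0.08519635577051402}
scene {'vertical_fov': 53.17786807506655, 'cx': 320.0465055662406, 'cy': 196.8133875039727, 'k1': -0.056139057667867504, 'view': array([[ 0.855136  , -0.51831245, -0.00972773, -0.4698572 ],
       [ 0.21101474,  0.33087947,  0.91977799, -0.19651702],
       [-0.47351368, -0.78858797,  0
[... 242 characters left out ...]
996734,  0.00530587, -0.0075372 ],
       [ 0.99460734, -0.00551415,  0.10356558, -0.56609747],
       [-0.10353294,  0.00590863,  0.99460847, -1.3940748 ],
       [ 0.        ,  0.        ,  0.        ,  1.        ]])}
wrist {'vertical_fov': 66.7501105094846, 'cx': 321.4232786966102, 'cy': 201.06033348279428, 'k1': -0.0583538377413325, 'tool_from_camera': array([[-4.34521446e-04,  9.51746399e-01,  3.06885327e-01,
         7.91987300e-02],
       [ 9.99999896e-01,  3.70598970e-04,  2.66565909e-04,
         9.49720451e-04],
       [ 1.39971758e-04,  3.06885411e-01, -9.51746460e-01,
        -1.41481308e-01],
       [ 0.00000000e+00,  0.00000000e+00,  0.00000000e+00,
         1.00000000e+00]])}
```

View pics/top0.png

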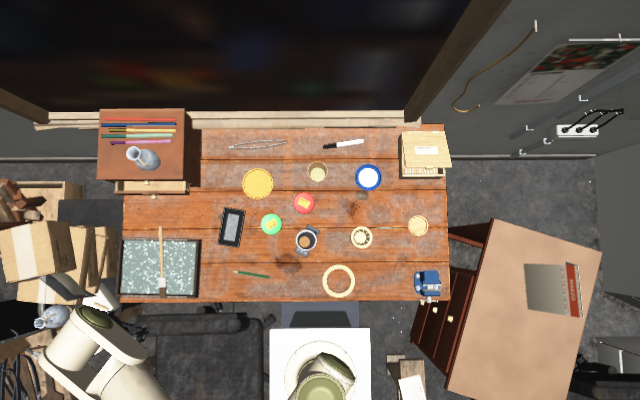

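View pics/scene0.png

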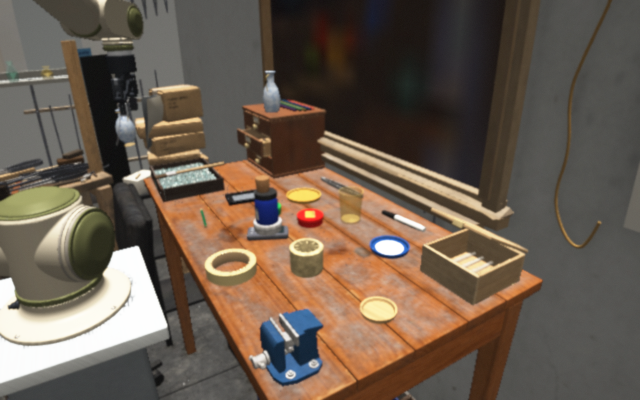

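The top view shows the pile at about (306,240), the cradle at (232,227), the brass dish at (257,183) and the saucer at (368,177). The wooden dish is at (418,226), with the ring at (338,280) being a tape roll. The tumbler is at (317,172) and the mould at (361,237). There are two look-alike tins, green at (271,224) and red at (304,203), and the grey tin is the one in the pile.

```bash
cat > h.py <<'E'
import numpy as np,cv2
from rig import observe,cams
def campose(n,s=None):
    c=cams.calibration(n)
    if n!="wrist": return c,np.linalg.inv(c["view"])
    T=np.eye(4);T[:3,:3]=s["tool_rot"];T[:3,3]=s["position"]
    return c,T@c["tool_from_camera"]
def cloud(n,d,s=None):
    c,T=campose(n,s);f=200/np.tan(np.radians(c["vertical_fov"])/2)
    K=np.array([[f,0,c["cx"]],[0,f,c["cy"]],[0,0,1]])
    v,u=np.mgrid[:400,:640].astype(np.float32)
    p=cv2.undistortPoints(np.stack([u.ravel(),v.ravel()],1)[:,None],K,np.array([c["k1"],0,0,0.]))[:,0].reshape(400,640,2)
    P=np.stack([p[...,0]*d,-p[...,1]*d,-d,np.ones_like(d)],-1)
    W=(P@T.T)[...,:3]; W[d==0]=np.nan
    return W
def circ(xy):
    c=cv2.minEnclosingCircle(xy.astype(np.float32)); return np.round(c[0],4),round(c[1],4)
E
python3 - <<'E'
from h import *
for n in("top","scene"):
    z=np.load(n+"0.npz");W=cloud(n,z["d"]);np.save(n+"W.npy",W)
    c,_=campose(n)
    # bench flatness
    g=(W[...,0]>.3)&(W[...,0]<.7)&(abs(W[...,1])<.3)&(abs(W[...,2])<.02)
    print(n,"bench z median",np.nanmedian(W[...,2][g]))
W=np.load("topW.npy")
for nm,(u,v,r) in dict(pile=(306,240,14),cradle=(232,227,20),brass=(257,183,18),saucer=(368,177,16),wood=(418,226,13),tumbler=(317,172,12),mould=(361,237,13),green=(271,224,13),red=(304,203,12)).items():
    P=W[v-r:v+r+1,u-r:u+r+1].reshape(-1,3);P=P[np.isfinite(P[:,2])]
    Q=P[P[:,2]>.0065]
    print(nm,W[v,u].round(3),"n",len(Q),"bbox",Q.min(0).round(3),Q.max(0).round(3),"circ",circ(Q[:,:2]),"rect",cv2.minAreaRect(Q[:,:2].astype(np.float32)))
W=np.load("sceneW.npy")
P=W[160:245,235:300].reshape(-1,3)
for lo,hi in((.118,.16),(.1,.118),(.045,.1),(.03,.042),(.02,.03),(.006,.018)):
    Q=P[(P[:,2]>lo)&(P[:,2]<hi)&(abs(P[:,0]-.39)<.08)&(abs(P[:,1]-.03)<.08)]
    print(lo,hi,len(Q),Q.min(0).round(3),Q.max(0).round(3)) if len(Q) else 0
E
```

```text
top bench z median 0.00033677931593045773
scene bench z median 0.00027961085334188285
pile [0.428 0.038 0.148] n 506 bbox [0.384 0.001 0.007] [0.474 0.085 0.156] circ (array([0.4265, 0.0398]), 0.052) rect ((0.4287922978401184, 0.04277709126472473), (0.08385386317968369, 0.08985358476638794), 89.43590545654297)
cradle [0.472 0.283 0.002] n 488 bbox [0.411 0.22  0.007] [0.537 0.341 0.02 ] circ (array([0.4756, 0.2842]), 0.079) rect ((0.4738442003726959, 0.2803700864315033), (0.1211962029337883, 0.12584833800792694), 89.76106262207031)
brass [0.615 0.203 0.005] n 243 bbox [0.562 0.143 0.007] [0.665 0.251 0.018] circ (array([0.6066, 0.194 ]), 0.0607) rect ((0.6133289933204651, 0.1970895528793335), (0.10788586735725403, 0.10196809470653534), 88.20648956298828)
saucer [ 0.633 -0.161  0.008] n 216 bbox [ 0.587 -0.203  0.007] [ 0.683 -0.108  0.02 ] circ (array([ 0.6382, -0.1535]), 0.0631) rect ((0.6348755955696106, -0.1559206247329712), (0.09471576660871506, 0.09581942111253738), 89.3587417602539)
wood [ 0.472 -0.321  0.005] n 130 bbox [ 0.433 -0.359  0.007] [ 0.511 -0.279  0.017] circ (array
[... 700 characters left out ...]
array([0.4843, 0.1575]), 0.0481) rect ((0.4842957854270935, 0.16075344383716583), (0.07957165688276291, 0.06509322673082352), 77.15099334716797)
red [0.547 0.048 0.022] n 345 bbox [0.518 0.01  0.007] [0.584 0.081 0.032] circ (array([0.5517, 0.0434]), 0.0389) rect ((0.5491979718208313, 0.04848829656839371), (0.06762992590665817, 0.06599385291337967), 71.69541931152344)
0.118 0.16 239 [0.405 0.017 0.118] [0.445 0.058 0.151]
0.1 0.118 213 [0.402 0.011 0.1  ] [0.453 0.06  0.118]
0.045 0.1 530 [0.4   0.009 0.045] [0.453 0.05  0.1  ]
0.03 0.042 180 [0.396 0.006 0.03 ] [0.462 0.057 0.042]
0.02 0.03 94 [0.396 0.008 0.02 ] [0.455 0.045 0.03 ]
0.006 0.018 261 [ 0.375 -0.003  0.006] [0.47  0.079 0.018]
```

```bash
python3 - <<'E'
import cv2
a=cv2.imread("pics/top0.png")[155:300,190:440];b=cv2.imread("pics/scene0.png")[165:255,190:350]
a=cv2.resize(a,(750,435),interpolation=2);cv2.imwrite("pics/a.png",a)
cv2.imwrite("pics/b.png",cv2.resize(b,(800,450),interpolation=2))
E
```

```text
(no output)
```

View pics/a.png

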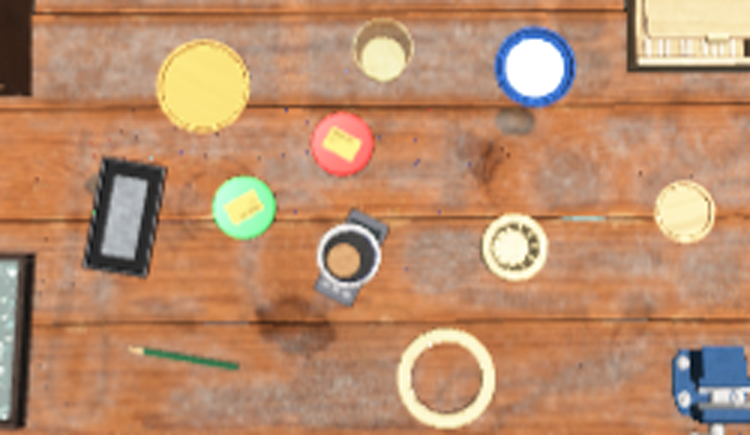

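View pics/b.png

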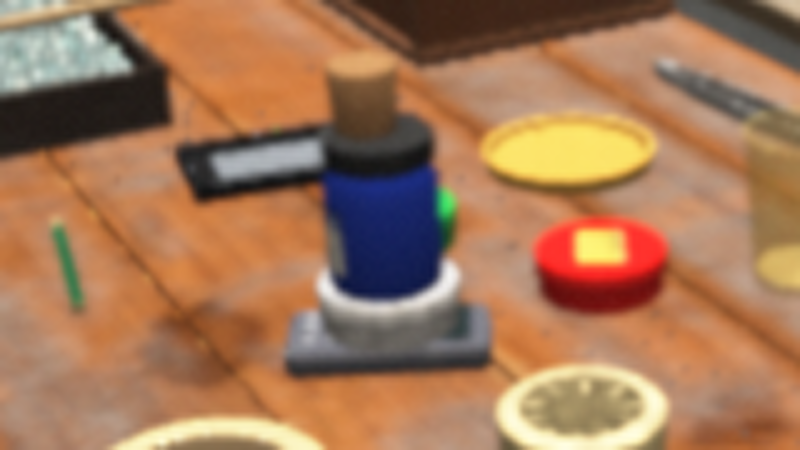

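The enlarged crops confirm the pile: cork on the black cap, blue jar, grey tin and slate phone. The red tin (304,203) and green tin (271,224) stand separately on the bench, so they are the look-alikes. The pile is the only candidate for the grey tin.

```bash
cat >> h.py <<'E'
def rays(n,uv,z,s=None):
    """pixels -> world points on the plane(s) z"""
    c,T=campose(n,s);f=200/np.tan(np.radians(c["vertical_fov"])/2)
    K=np.array([[f,0,c["cx"]],[0,f,c["cy"]],[0,0,1]])
    p=cv2.undistortPoints(np.asarray(uv,np.float32).reshape(-1,1,2),K,np.array([c["k1"],0,0,0.]))[:,0]
    D=np.c_[p[:,0],-p[:,1],-np.ones(len(p))]@T[:3,:3].T
    return T[:3,3]+D*((z-T[2,3])/D[:,2])[:,None]
def outline(n,q,z,s=None,near=None):
    for o in cams.outline_of(n,q)[:4]:
        m=o["mask"].astype(np.uint8)
        cs,_=cv2.findContours(m,0,1)
        if not cs: continue
        c=max(cs,key=cv2.contourArea)
        if len(c)<5: continue
        W=rays(n,c[:,0],z,s)[:,:2].astype(np.float32)
        (e,ax,an)=cv2.fitEllipse(W);r=cv2.minAreaRect(W)
        print(n,q,round(o["p"],2),"px",c[:,0].mean(0).round(),"ell",np.round(e,4),np.round(ax,3),"rect",np.round(r[0],4),np.round(r[1],3),round(r[2],1))
E
python3 - <<'E'
from h import *
for q,z in(("wood_dish",.009),("blue_saucer",.009),("brass_dish",.009),("phone_cradle",.011),("cork",.15),("tumbler",.08),("mould",.054),("wax_tin",.04)):
    for n in("top","scene")if q not in("cork","tumbler","mould","wax_tin") else ("top",): outline(n,q,z)
E
```

```text
top wood_dish 0.71 px [308. 239.] ell [0.4297 0.042 ] [0.05  0.051] rect [0.4329 0.0374] [0.055 0.042] 38.6
scene wood_dish 0.63 px [377. 310.] ell [ 0.471  -0.3215] [0.064 0.071] rect [ 0.4711 -0.3234] [0.072 0.063] 53.6
top blue_saucer 0.81 px [368. 177.] ell [ 0.6339 -0.1619] [0.077 0.084] rect [ 0.6344 -0.1625] [0.075 0.083] 89.2
scene blue_saucer 0.76 px [389. 246.] ell [ 0.6297 -0.1631] [0.087 0.103] rect [ 0.6304 -0.1641] [0.103 0.085] 52.3
top brass_dish 0.9 px [257. 183.] ell [0.6153 0.2022] [0.096 0.099] rect [0.615  0.2038] [0.099 0.095] 0.3
scene brass_dish 0.77 px [304. 195.] ell [0.613  0.1931] [0.098 0.112] rect [0.6113 0.1933] [0.112 0.094] 58.8
top phone_cradle 0.78 px [231. 226.] ell [0.474  0.2836] [0.073 0.139] rect [0.4745 0.284 ] [0.069 0.12 ] 80.2
scene phone_cradle 0.75 px [241. 197.] ell [0.4508 0.2776] [0.09  0.099] rect [0.4494 0.2786] [0.094 0.081] 73.6
top cork 0.53 px [304. 240.] ell [0.4265 0.0447] [0.026 0.027] rect [0.4263 0.0455] [0.026 0.026] 89.7
top tumbler 0.58 px [317. 171.] ell [0.642  0.0046] [0.06  0.063] rect [0.6427 0.0049] [0.062 0.06 ] 44.5
top mould 0.71 px [361. 237.] ell [ 0.4377 -0.13  ] [0.066 0.07 ] rect [ 0.4382 -0.1308] [0.069 0.066] 89.3
top mould 0.4 px [313. 229.] ell [0.4598 0.0165] [0.021 0.045] rect [0.4627 0.0177] [0.043 0.023] 49.2
top mould 0.33 px [304. 241.] ell [0.4254 0.0477] [0.03  0.031] rect [0.4253 0.0475] [0.031 0.031] 26.5
top wax_tin 0.82 px [304. 202.] ell [0.5497 0.0476] [0.064 0.066] rect [0.5497 0.047 ] [0.063 0.065] 44.8
top wax_tin 0.79 px [272. 223.] ell [0.4814 0.1506] [0.061 0.067] rect [0.4812 0.1507] [0.067 0.06 ] 0.2
```

{"api": "move_arm", "payload": {"jaw": [8.5,8.5,8.5,8.5,8.5,8.5,8.5,8.5,8.5,8.5,8.5,8.5], "dp": [[-1.2,-1.0,0],[-2.2,-2.0,0],[-2.2,-2.0,0],[-2.2,-2.0,0],[-2.2,-2.0,0],[-2.2,-2.0,0],[-2.2,-2.0,0],[-2.2,-2.0,0],[-2.2,-2.0,0],[-2.2,-2.0,0],[-2.2,-2.0,0],[-2.2,-2.0,0]], "turn": [[0,0,0],[0,0,0],[0,0,0],[0,0,0],[0,0,0],[0,0,0],[0,0,0],[0,0,0],[0,0,0],[0,0,0],[0,0,0],[0,0,0]], "force": 30}}

```text
time_s: 1.7
position: [0.361, 0.1906, 0.2315]
tool_rot: [[-0.917, 0.399, 0.001], [0.399, 0.917, 0.0], [-0.0, 0.0, -1.0]]
ft_force: [0.2, 0.6, 0.4]
grip_width: 0.0855
gripper_force: 0.0
```

{"api": "move_arm", "payload": {"jaw": [8.5,8.5,8.5,8.5,8.5,8.5,8.5,8.5], "dp": [[-2.2,-2.0,0],[-2.2,-2.0,0],[-2.2,-2.0,0],[-2.2,-2.0,0],[-2.0,-1.8,0],[-1.2,-1.2,0],[0,0,0],[0,0,0]], "turn": [[0,0,0],[0,0,0],[0,0,0],[0,0,0],[0,0,0],[0,0,0],[0,0,0],[0,0,0]]}}

```text
time_s: 2.37
position: [0.4267, 0.0429, 0.2312]
tool_rot: [[-0.916, 0.401, -0.0], [0.401, 0.916, 0.0], [0.0, 0.0, -1.0]]
ft_force: [-0.2, -0.4, -0.6]
grip_width: 0.0849
gripper_force: 0.0
```

```bash
cat >> h.py <<'E'
def snap(fn):
    s=observe();im,d=cams.get_image("wrist");cv2.imwrite(f"pics/{fn}.png",im[:,:,::-1]);np.savez(fn+".npz",im=im,d=d)
    print("t",round(s["time_s"],2),"tcp",s["position"].round(4),"yaw y-axis",round(np.degrees(np.arctan2(s["tool_rot"][1,1],s["tool_rot"][0,1])),1),"grip",round(s["grip_width"],4),"F",s["ft_force"].round(1))
    return s,im,cloud("wrist",d,s)
def go(s,tgt):
    R=s["tool_rot"];print("tool dp cm to",tgt,(R.T@(np.array(tgt)-s["position"])*100).round(2))
def top(W,zlo,zhi,xy,r):
    P=W.reshape(-1,3);P=P[(P[:,2]>zlo)&(P[:,2]<zhi)&(np.hypot(P[:,0]-xy[0],P[:,1]-xy[1])<r)]
    if len(P)<8: print("few",len(P));return
    a=cv2.minAreaRect(P[:,:2].astype(np.float32))
    print("z%.3f-%.3f"%(zlo,zhi),len(P),"zmed",round(float(np.median(P[:,2])),4),"mean",P.mean(0)[:2].round(4),"circ",circ(P[:,:2]),"rect",np.round(a[0],4),np.round(a[1],4),round(a[2],1))
E
python3 - <<'E'
from h import *
s,im,W=snap("w1")
outline("wrist","cork",.15,s)
top(W,.145,.16,(.427,.042),.03)
top(W,.112,.122,(.427,.042),.04)
top(W,.036,.045,(.427,.042),.05)
top(W,.013,.021,(.427,.042),.075)
go(s,(.427,.042,.127))
E
```

```text
t 2.37 tcp [0.4267 0.0429 0.2312] yaw y-axis 66.4 grip 0.0849 F [-0.2 -0.4 -0.6]
wrist cork 0.59 px [321. 202.] ell [0.4215 0.0457] [0.031 0.037] rect [0.4209 0.046 ] [0.031 0.037] 66.3
z0.145-0.160 1286 zmed 0.1479 mean [0.4236 0.0448] circ (array([0.4245, 0.0445]), 0.0167) rect [0.424  0.0447] [0.0317 0.0319] 65.8
z0.112-0.122 1115 zmed 0.1157 mean [0.4224 0.0418] circ (array([0.4287, 0.0412]), 0.0262) rect [0.4286 0.0413] [0.0512 0.0519] 64.3
z0.036-0.045 566 zmed 0.0391 mean [0.415  0.0552] circ (array([0.4295, 0.043 ]), 0.0334) rect [0.4191 0.0499] [0.0665 0.0413] 56.6
z0.013-0.021 627 zmed 0.0158 mean [0.3933 0.0568] circ (array([0.3985, 0.055 ]), 0.0246) rect [0.3964 0.0564] [0.0447 0.0269] 66.0
tool dp cm to (0.427, 0.042, 0.127) [-0.07 -0.07 10.42]
```

View pics/w1.png

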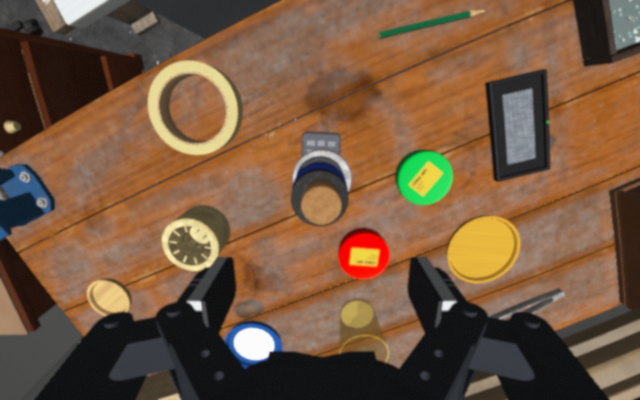

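The wrist view shows the cork at (322,202) on the cap, the saucer at (253,344), the brass dish at (484,249), the wooden dish at (108,297) and the cradle at (519,124). The clearances around the pile look good.

```bash
python3 - <<'E'
from h import *
s=observe()
for q,z in(("wood_dish",.009),("brass_dish",.009),("phone_cradle",.011)): outline("wrist",q,z,s)
W=cloud("wrist",np.load("w1.npz")["d"],s)
for xy,r in(((.4715,-.321),.042),((.634,-.162),.055),((.614,.202),.06),((.474,.284),.08)): top(W,.006,.015,xy,r)
go(s,(.4243,.0446,.126))
E
```

```text
wrist wood_dish 0.95 px [109. 296.] ell [ 0.4717 -0.3142] [0.057 0.071] rect [ 0.4707 -0.3139] [0.068 0.057] 80.6
wrist phone_cradle 0.57 px [519. 124.] ell [0.4698 0.2831] [0.082 0.144] rect [0.4707 0.2833] [0.075 0.122] 79.9
z0.006-0.015 354 zmed 0.0093 mean [ 0.4696 -0.3193] circ (array([ 0.4749, -0.3174]), 0.0336) rect [ 0.4713 -0.3166] [0.0648 0.059 ] 79.6
z0.006-0.015 261 zmed 0.0094 mean [ 0.6144 -0.1485] circ (array([ 0.6327, -0.1579]), 0.0448) rect [ 0.6244 -0.1563] [0.0734 0.0812] 8.9
z0.006-0.015 793 zmed 0.0093 mean [0.6161 0.2053] circ (array([0.6137, 0.2026]), 0.0516) rect [0.6133 0.2029] [0.1018 0.0997] 30.1
z0.006-0.015 2186 zmed 0.0088 mean [0.4687 0.2866] circ (array([0.4717, 0.2858]), 0.0696) rect [0.4719 0.2864] [0.072  0.1228] 80.3
tool dp cm to (0.4243, 0.0446, 0.126) [ 0.21 -0.02 10.54]
```

{"api": "move_arm", "payload": {"jaw": [6,6,6,6,6,6,3,2.6,2.6,2.6,2.6,2.6], "dp": [[0.2,0,2.0],[0,0,2.5],[0,0,2.5],[0,0,2.0],[0,0,1.5],[0,0,0],[0,0,0],[0,0,0],[0,0,0],[0,0,0],[0,0,0],[0,0,0]], "turn": [[0,0,0],[0,0,0],[0,0,0],[0,0,0],[0,0,0],[0,0,0],[0,0,0],[0,0,0],[0,0,0],[0,0,0],[0,0,0],[0,0,0]], "force": 20}}

```text
time_s: 3.62
position: [0.4256, 0.044, 0.1274]
tool_rot: [[-0.917, 0.399, 0.003], [0.399, 0.917, -0.0], [-0.003, 0.001, -1.0]]
ft_force: [-0.1, 0.9, 6.9]
grip_width: 0.032
gripper_force: 21.1
```

{"api": "move_arm", "payload": {"jaw": [2.6,2.6,2.6,2.6,2.6,2.6], "dp": [[0,0,-0.5],[0,0,-1.0],[0,0,-1.5],[0,0,-2.0],[0,0,-2.0],[0,0,0]], "turn": [[0,0,0],[0,0,0],[0,0,0],[0,0,0],[0,0,0],[0,0,0]]}}

```text
time_s: 4.12
position: [0.4263, 0.0438, 0.1999]
tool_rot: [[-0.917, 0.399, 0.006], [0.399, 0.917, -0.001], [-0.006, 0.001, -1.0]]
ft_force: [0.5, 0.1, 0.8]
grip_width: 0.0322
gripper_force: 20.5
```

```bash
python3 - <<'E'
from h import *
s,im,W=snap("w2")
top(W,.112,.122,(.4287,.0412),.04)
p=s["position"]
top(W,p[2]+.005,p[2]+.04,p[:2],.025)
go(s,(.472,-.300,.19))
E
```

```text
t 4.12 tcp [0.4263 0.0438 0.1999] yaw y-axis 66.5 grip 0.0322 F [0.5 0.1 0.8]
z0.112-0.122 2809 zmed 0.1158 mean [0.4248 0.0425] circ (array([0.4284, 0.0407]), 0.0263) rect [0.4257 0.0418] [0.0515 0.0464] 72.0
z0.205-0.240 6199 zmed 0.2202 mean [0.4216 0.0461] circ (array([0.423 , 0.0449]), 0.024) rect [0.4233 0.0431] [0.0451 0.0325] 56.9
tool dp cm to (0.472, -0.3, 0.19) [-17.91 -29.69   1.06]
```

View pics/w2.png

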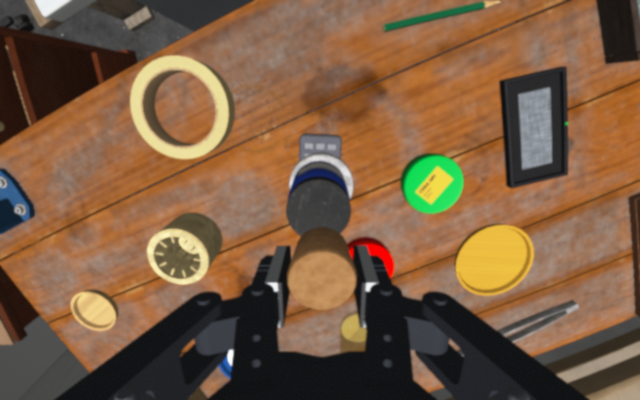

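{"api": "move_arm", "payload": {"jaw": [2.6,2.6,2.6,2.6,2.6,2.6,2.6,2.6,2.6,2.6,2.6,2.6], "dp": [[-0.5,-0.8,0],[-1.0,-1.7,0],[-1.4,-2.3,0],[-1.5,-2.5,0],[-1.5,-2.5,0],[-1.5,-2.5,0],[-1.5,-2.5,0],[-1.5,-2.5,0],[-1.5,-2.5,0],[-1.5,-2.5,0],[-1.5,-2.5,0],[-1.3,-2.2,0]], "turn": [[0,0,0],[0,0,0],[0,0,0],[0,0,0],[0,0,0],[0,0,0],[0,0,0],[0,0,0],[0,0,0],[0,0,0],[0,0,0],[0,0,0]]}}

```text
time_s: 5.17
position: [0.4649, -0.2706, 0.1951]
tool_rot: [[-0.916, 0.4, -0.002], [0.4, 0.916, 0.001], [0.002, 0.0, -1.0]]
ft_force: [0.3, -0.3, -0.4]
grip_width: 0.0322
gripper_force: 20.5
```

{"api": "move_arm", "payload": {"jaw": [2.6,2.6,2.6,2.6], "dp": [[-1.0,-1.8,1.0],[-0.5,-1.0,1.5],[0,0,1.0],[0,0,0]], "turn": [[0,0,0],[0,0,0],[0,0,0],[0,0,0]]}}

```text
time_s: 5.5
position: [0.4667, -0.2995, 0.1582]
tool_rot: [[-0.916, 0.4, -0.004], [0.4, 0.916, 0.005], [0.006, 0.002, -1.0]]
ft_force: [-0.4, 0.4, -0.5]
grip_width: 0.0322
gripper_force: 20.5
```

```bash
python3 - <<'E'
from h import *
s,im,W=snap("w3")
outline("wrist","wood_dish",.009,s)
top(W,.006,.015,(.472,-.318),.045)
p=s["position"]
top(W,p[2]+.015,p[2]+.025,p[:2],.025)
go(s,(.472,-.318,.03))
E
```

```text
t 5.5 tcp [ 0.4667 -0.2995  0.1582] yaw y-axis 66.4 grip 0.0322 F [-0.4  0.4 -0.5]
wrist wood_dish 0.82 px [306. 201.] ell [ 0.4741 -0.3189] [0.063 0.063] rect [ 0.4739 -0.3194] [0.063 0.063] 67.2
z0.006-0.015 840 zmed 0.0095 mean [ 0.4744 -0.3196] circ (array([ 0.4749, -0.3189]), 0.0328) rect [ 0.474  -0.3188] [0.0645 0.0629] 81.5
z0.173-0.183 4106 zmed 0.1784 mean [ 0.4637 -0.2975] circ (array([ 0.4629, -0.2982]), 0.0238) rect [ 0.4637 -0.3007] [0.0443 0.0328] 54.0
tool dp cm to (0.472, -0.318, 0.03) [-1.3  -1.52 12.81]
```

View pics/w3.png

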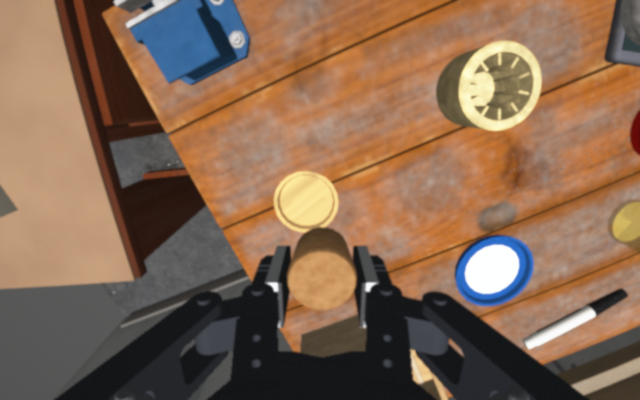

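{"api": "move_arm", "payload": {"jaw": [2.6,2.6,2.6,2.6,2.6,2.6,2.6,2.6,2.6], "dp": [[-0.6,-0.5,1.0],[-0.6,-0.6,2.0],[-0.4,-0.4,2.0],[0,0,2.0],[0,0,2.0],[0,0,2.0],[0,0,1.2],[0,0,0.6],[0,0,0]], "turn": [[0,0,0],[0,0,0],[0,0,0],[0,0,0],[0,0,0],[0,0,0],[0,0,0],[0,0,0],[0,0,0]]}}

```text
time_s: 6.35
position: [0.4768, -0.3196, 0.0324]
tool_rot: [[-0.917, 0.399, -0.001], [0.399, 0.917, 0.001], [0.001, 0.001, -1.0]]
ft_force: [1.0, 0.0, 0.6]
grip_width: 0.0321
gripper_force: 20.5
```

```bash
python3 - <<'E'
from h import *
s,im,W=snap("w4")
top(W,.006,.015,(.474,-.319),.045)
go(s,(.4752,-.3196,.0135))
E
```

```text
t 6.35 tcp [ 0.4768 -0.3196  0.0324] yaw y-axis 66.5 grip 0.0321 F [1.  0.  0.6]
z0.006-0.015 1380 zmed 0.0096 mean [ 0.4599 -0.3135] circ (array([ 0.4745, -0.3188]), 0.0327) rect [ 0.4643 -0.3141] [0.065  0.0424] 65.9
tool dp cm to (0.4752, -0.3196, 0.0135) [ 0.15 -0.06  1.89]
```

{"api": "move_arm", "payload": {"jaw": [2.6,2.6,2.6,2.6,2.6,2.6], "dp": [[0.15,-0.05,0.6],[0,0,0.5],[0,0,0.3],[0,0,0.2],[0,0,0.1],[0,0,0]], "turn": [[0,0,0],[0,0,0],[0,0,0],[0,0,0],[0,0,0],[0,0,0]]}}

```text
time_s: 6.9
position: [0.4753, -0.3199, 0.0162]
tool_rot: [[-0.917, 0.399, -0.0], [0.399, 0.917, 0.0], [0.0, 0.0, -1.0]]
ft_force: [0.6, 0.4, -0.2]
grip_width: 0.0323
gripper_force: 20.5
```

{"api": "move_arm", "payload": {"jaw": [2.6,2.6,2.6,2.6], "dp": [[0,0,0.1],[0,0,0.1],[0,0,0.05],[0,0,0]], "turn": [[0,0,0],[0,0,0],[0,0,0],[0,0,0]]}}

```text
time_s: 7.23
position: [0.4754, -0.3201, 0.0145]
tool_rot: [[-0.917, 0.399, 0.001], [0.399, 0.917, -0.001], [-0.001, -0.0, -1.0]]
ft_force: [-1.8, 0.6, 6.2]
grip_width: 0.0322
gripper_force: 21.0
```

{"api": "move_arm", "payload": {"jaw": [3.4,4,5,6,6,6,6,6,6,6,6,6], "dp": [[0,0,0],[0,0,0],[0,0,0],[0,0,0],[0,0,-0.5],[0,0,-1.5],[0,0,-2.5],[0,0,-3.0],[0,0,-3.0],[0,0,-3.0],[0,0,-2.0],[0,0,0]], "turn": [[0,0,0],[0,0,0],[0,0,0],[0,0,0],[0,0,0],[0,0,0],[0,0,0],[0,0,0],[0,0,0],[0,0,0],[0,0,0],[0,0,0]]}}

```text
time_s: 8.23
position: [0.4765, -0.321, 0.1737]
tool_rot: [[-0.917, 0.399, 0.006], [0.399, 0.917, -0.006], [-0.008, -0.003, -1.0]]
ft_force: [0.2, -0.3, 0.3]
grip_width: 0.0602
gripper_force: 0.0
```

```bash
python3 - <<'E'
from h import *
s,im,W=snap("w5")
top(W,.006,.015,(.474,-.319),.045)
top(W,.031,.042,(.474,-.319),.03)
go(s,(.4287,.041,.21))
E
```

```text
t 8.23 tcp [ 0.4765 -0.321   0.1737] yaw y-axis 66.5 grip 0.0602 F [ 0.2 -0.3  0.3]
z0.006-0.015 869 zmed 0.0096 mean [ 0.4753 -0.3193] circ (array([ 0.4749, -0.3189]), 0.0328) rect [ 0.4746 -0.319 ] [0.064  0.0641] 68.6
z0.031-0.042 888 zmed 0.0349 mean [ 0.4741 -0.3185] circ (array([ 0.4748, -0.319 ]), 0.0165) rect [ 0.4744 -0.3185] [0.0318 0.0316] 19.6
tool dp cm to (0.4287, 0.041, 0.21) [18.81 31.27 -3.87]
```

The cork is centred upright in its dish, with its top centre within 1 mm of the dish centre. Next is the jar.

{"api": "move_arm", "payload": {"jaw": [8.5,8.5,8.5,8.5,8.5,8.5,8.5,8.5,8.5,8.5,8.5,8.5], "dp": [[0.8,1.4,-1.0],[1.5,2.5,-1.0],[1.8,3.0,0],[1.8,3.0,0],[1.8,3.0,0],[1.8,3.0,0],[1.8,3.0,0],[1.8,3.0,0],[1.8,3.0,0],[1.8,3.0,0],[1.4,2.2,0],[0.7,1.1,0]], "turn": [[0,0,0],[0,0,0],[0,0,0],[0,0,0],[0,0,0],[0,0,0],[0,0,0],[0,0,0],[0,0,0],[0,0,0],[0,0,0],[0,0,0]]}}

```text
time_s: 9.28
position: [0.426, 0.0439, 0.188]
tool_rot: [[-0.918, 0.397, -0.002], [0.397, 0.918, 0.001], [0.002, -0.0, -1.0]]
ft_force: [0.0, 0.5, -0.3]
grip_width: 0.0853
gripper_force: 0.0
```

{"api": "move_arm", "payload": {"jaw": [8.5,8.5], "dp": [[0,0,0],[0,0,0]], "turn": [[0,0,0],[0,0,0]]}}

```text
time_s: 9.45
position: [0.4272, 0.0414, 0.1882]
tool_rot: [[-0.917, 0.398, -0.001], [0.398, 0.917, 0.0], [0.001, -0.001, -1.0]]
ft_force: [-0.6, -0.4, -0.5]
grip_width: 0.0846
gripper_force: 0.0
```

```bash
python3 - <<'E'
from h import *
s,im,W=snap("w6")
top(W,.112,.122,(.4287,.0412),.04)
top(W,.036,.045,(.4295,.0425),.05)
go(s,(.4284,.041,.063))
E
```

```text
t 9.45 tcp [0.4272 0.0414 0.1882] yaw y-axis 66.5 grip 0.0846 F [-0.6 -0.4 -0.5]
z0.112-0.122 3503 zmed 0.1158 mean [0.4273 0.0416] circ (array([0.4286, 0.0407]), 0.0265) rect [0.4285 0.0411] [0.0516 0.0516] 24.4
z0.036-0.045 738 zmed 0.0391 mean [0.4146 0.0548] circ (array([0.4297, 0.043 ]), 0.0336) rect [0.4192 0.0492] [0.0666 0.0422] 59.2
tool dp cm to (0.4284, 0.041, 0.063) [-0.15  0.02 12.52]
```

{"api": "move_arm", "payload": {"jaw": [8.5,8.5,8.5,8.5,8.5,8.5,8.5,7,5.8,4.8,4.8,4.8], "dp": [[-0.15,0,1.5],[0,0,2.5],[0,0,2.5],[0,0,2.5],[0,0,2.0],[0,0,1.5],[0,0,0],[0,0,0],[0,0,0],[0,0,0],[0,0,0],[0,0,0]], "turn": [[0,0,0],[0,0,0],[0,0,0],[0,0,0],[0,0,0],[0,0,0],[0,0,0],[0,0,0],[0,0,0],[0,0,0],[0,0,0],[0,0,0]], "force": 30}}

```text
time_s: 10.5
position: [0.4295, 0.0401, 0.0649]
tool_rot: [[-0.917, 0.399, 0.002], [0.399, 0.917, -0.001], [-0.003, -0.0, -1.0]]
ft_force: [-1.7, -3.2, 6.7]
grip_width: 0.0526
gripper_force: 31.3
```

{"api": "move_arm", "payload": {"jaw": [4.8,4.8,4.8], "dp": [[0,0,0],[0,0,0],[0,0,0]], "turn": [[0,0,0],[0,0,0],[0,0,0]]}}

```text
time_s: 10.75
position: [0.4295, 0.0401, 0.0649]
tool_rot: [[-0.917, 0.399, 0.002], [0.399, 0.917, -0.001], [-0.003, -0.0, -1.0]]
ft_force: [-1.9, -4.7, 7.0]
grip_width: 0.0524
gripper_force: 31.3
```

{"api": "move_arm", "payload": {"jaw": [4.8,4.8,4.8,4.8,4.8,4.8,4.8], "dp": [[0,0,-0.4],[0,0,-0.8],[0,0,-1.2],[0,0,-1.6],[0,0,-1.6],[0,0,-1.4],[0,0,0]], "turn": [[0,0,0],[0,0,0],[0,0,0],[0,0,0],[0,0,0],[0,0,0],[0,0,0]]}}

```text
time_s: 11.33
position: [0.43, 0.0406, 0.1365]
tool_rot: [[-0.917, 0.399, 0.005], [0.399, 0.917, -0.001], [-0.005, 0.001, -1.0]]
ft_force: [1.0, -0.0, -1.6]
grip_width: 0.0527
gripper_force: 32.1
```

```bash
python3 - <<'E'
from h import *
s,im,W=snap("w7")
top(W,.036,.045,(.4295,.0425),.05)
top(W,.012,.022,(.4295,.0425),.08)
top(W,.006,.015,(.633,-.16),.06)
go(s,(.633,-.16,.125))
E
```

```text
t 11.33 tcp [0.43   0.0406 0.1365] yaw y-axis 66.5 grip 0.0527 F [ 1.  -0.  -1.6]
z0.036-0.045 2715 zmed 0.0391 mean [0.4174 0.0486] circ (array([0.4297, 0.0427]), 0.0337) rect [0.4199 0.0477] [0.0661 0.0447] 64.0
z0.012-0.022 1243 zmed 0.0157 mean [0.3933 0.0569] circ (array([0.3976, 0.0552]), 0.0251) rect [0.3964 0.0563] [0.0447 0.0279] 65.8
z0.006-0.015 113 zmed 0.0092 mean [ 0.6006 -0.1839] circ (array([ 0.6033, -0.1802]), 0.0235) rect [ 0.6001 -0.1827] [0.0091 0.0467] 37.8
tool dp cm to (0.633, -0.16, 0.125) [-26.62 -10.29   1.27]
```

View pics/w7.png

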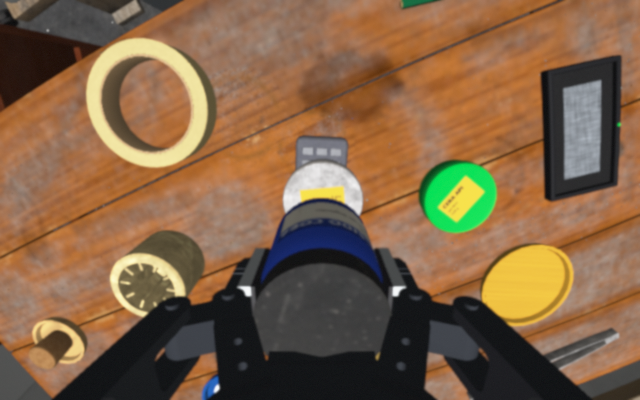

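The jar is held upright, the tin at (322,192) has not moved, and the cork stands in its dish at (58,345).

{"api": "move_arm", "payload": {"jaw": [4.8,4.8,4.8,4.8,4.8,4.8,4.8,4.8,4.8,4.8,4.8,4.8], "dp": [[-0.7,-0.3,0],[-1.5,-0.6,0],[-2.2,-0.9,0],[-2.3,-1.0,0],[-2.3,-1.0,0],[-2.3,-1.0,0],[-2.3,-1.0,0],[-2.3,-0.9,0],[-2.2,-0.9,0],[-1.6,-0.6,0],[-1.0,-0.4,0],[0,0,0]], "turn": [[0,0,0],[0,0,0],[0,0,0],[0,0,0],[0,0,0],[0,0,0],[0,0,0],[0,0,0],[0,0,0],[0,0,0],[0,0,0],[0,0,0]]}}

```text
time_s: 12.38
position: [0.5852, -0.1228, 0.132]
tool_rot: [[-0.916, 0.401, -0.001], [0.401, 0.916, 0.0], [0.002, -0.0, -1.0]]
ft_force: [-0.8, 0.5, -2.0]
grip_width: 0.053
gripper_force: 32.0
```

```bash
python3 - <<'E'
from h import *
s,im,W=snap("w8")
top(W,.006,.015,(.633,-.16),.06)
E
```

```text
t 12.38 tcp [ 0.5852 -0.1228  0.132 ] yaw y-axis 66.4 grip 0.053 F [-0.8  0.5 -2. ]
z0.006-0.015 169 zmed 0.0096 mean [ 0.5987 -0.1823] circ (array([ 0.5998, -0.1801]), 0.0202) rect [ 0.5981 -0.1813] [0.0078 0.04  ] 35.0
```

View pics/w8.png

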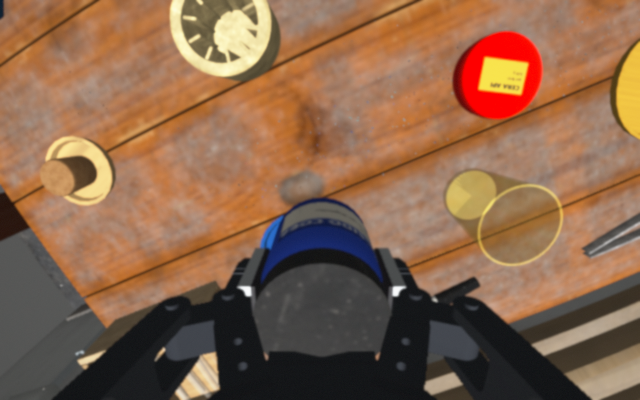

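The jar, in grip at (322,290), hides most of the saucer, so I'll measure the saucer from the earlier clear views w3 and w5.

```bash
python3 - <<'E'
from h import *
R=lambda a:np.array(a)
poses={"w3":([.4667,-.2995,.1582],[[-0.916,0.4,-0.004],[0.4,0.916,0.005],[0.006,0.002,-1.0]]),
"w5":([.4765,-.321,.1737],[[-0.917,0.399,0.006],[0.399,0.917,-0.006],[-0.008,-0.003,-1.0]]),
"w1":([.4267,.0429,.2312],[[-0.916,0.401,0],[0.401,0.916,0],[0,0,-1.0]])}
for k,(p,r) in poses.items():
    s=dict(position=R(p),tool_rot=R(r));z=np.load(k+".npz");im=z["im"].astype(int)
    W=cloud("wrist",z["d"],s);top(W,.006,.015,(.633,-.16),.052)
    near=np.hypot(W[...,0]-.633,W[...,1]+.16)<.06
    m=(near&(im[...,2]>im[...,0]+60)).astype(np.uint8)
    c=max(cv2.findContours(m,0,1)[0],key=cv2.contourArea)
    X=rays("wrist",c[:,0],.010,s)[:,:2].astype(np.float32)
    print(k,m.sum(),np.round(cv2.fitEllipse(X)[0],4),np.round(cv2.fitEllipse(X)[1],3))
z=np.load("top0.npz");im=z["im"].astype(int);m=np.zeros((400,640),np.uint8);m[155:200,345:392]=(im[155:200,345:392,2]>im[155:200,345:392,0]+40)
c=max(cv2.findContours(m,0,1)[0],key=cv2.contourArea);X=rays("top",c[:,0],.010)[:,:2].astype(np.float32);print("top",cv2.fitEllipse(X))
s=observe();go(s,(.634,-.161,.035))
E
```

```text
z0.006-0.015 1010 zmed 0.0091 mean [ 0.6351 -0.1578] circ (array([ 0.6332, -0.1606]), 0.0454) rect [ 0.6329 -0.1604] [0.0884 0.0884] 32.5
w3 2156 [ 0.6319 -0.1609] [0.087 0.089]
z0.006-0.015 942 zmed 0.0091 mean [ 0.6354 -0.1573] circ (array([ 0.6335, -0.1607]), 0.0452) rect [ 0.6331 -0.1605] [0.089  0.0884] 9.9
w5 2076 [ 0.6319 -0.161 ] [0.087 0.089]
z0.006-0.015 258 zmed 0.0093 mean [ 0.6143 -0.1499] circ (array([ 0.6326, -0.1594]), 0.0448) rect [ 0.6242 -0.1578] [0.0733 0.0811] 8.4
w1 644 [ 0.6281 -0.1567] [0.075 0.077]
top ((0.6336007118225098, -0.16049933433532715), (0.08527182042598724, 0.08617224544286728), 177.06922912597656)
tool dp cm to (0.634, -0.161, 0.035) [-6.16 -1.61  9.7 ]
```

{"api": "move_arm", "payload": {"jaw": [4.8,4.8,4.8,4.8,4.8,4.8,4.8,4.8,4.8,4.8], "dp": [[-1.0,-0.25,0],[-2.0,-0.5,0],[-2.0,-0.5,0],[-1.0,-0.3,1.0],[0,0,2.0],[0,0,2.0],[0,0,2.0],[0,0,1.2],[0,0,0.7],[0,0,0]], "turn": [[0,0,0],[0,0,0],[0,0,0],[0,0,0],[0,0,0],[0,0,0],[0,0,0],[0,0,0],[0,0,0],[0,0,0]]}}

```text
time_s: 13.27
position: [0.6322, -0.1585, 0.043]
tool_rot: [[-0.917, 0.399, -0.003], [0.399, 0.917, 0.001], [0.003, 0.0, -1.0]]
ft_force: [-0.2, -0.3, -2.1]
grip_width: 0.0527
gripper_force: 32.0
```

```bash
python3 - <<'E'
from h import *
s=observe();print(s["position"],s["ft_force"]);go(s,(.6343,-.1612,.0269))
E
```

```text
[ 0.63219674 -0.15850212  0.04303797] [-0.17281898 -0.29625426 -2.12204503]
tool dp cm to (0.6343, -0.1612, 0.0269) [-0.31 -0.16  1.61]
```

{"api": "move_arm", "payload": {"jaw": [4.8,4.8,4.8,4.8,4.8,4.8,4.8], "dp": [[-0.3,-0.15,0.4],[0,0,0.5],[0,0,0.3],[0,0,0.15],[0,0,0.1],[0,0,0],[0,0,0]], "turn": [[0,0,0],[0,0,0],[0,0,0],[0,0,0],[0,0,0],[0,0,0],[0,0,0]]}}

```text
time_s: 13.85
position: [0.6354, -0.1617, 0.0305]
tool_rot: [[-0.917, 0.399, 0.0], [0.399, 0.917, -0.0], [-0.0, -0.0, -1.0]]
ft_force: [0.3, -0.2, -2.0]
grip_width: 0.0529
gripper_force: 32.0
```

{"api": "move_arm", "payload": {"jaw": [4.8,4.8,4.8,4.8,4.8], "dp": [[0.1,0,0.15],[0,0,0.1],[0,0,0.1],[0,0,0],[0,0,0]], "turn": [[0,0,0],[0,0,0],[0,0,0],[0,0,0],[0,0,0]]}}

```text
time_s: 14.27
position: [0.6346, -0.1614, 0.0289]
tool_rot: [[-0.917, 0.399, 0.002], [0.399, 0.917, -0.001], [-0.002, -0.0, -1.0]]
ft_force: [-4.9, 0.6, 12.0]
grip_width: 0.0528
gripper_force: 33.2
```

{"api": "move_arm", "payload": {"jaw": [5.8,7,8.5,8.5,8.5,8.5,8.5,8.5,8.5,8.5,8.5,8.5], "dp": [[0,0,-0.1],[0,0,0],[0,0,0],[0,0,0],[0,0,-1.0],[0,0,-2.0],[0,0,-3.0],[0,0,-3.0],[0,0,-3.0],[0,0,-2.0],[0,0,-1.0],[0,0,0]], "turn": [[0,0,0],[0,0,0],[0,0,0],[0,0,0],[0,0,0],[0,0,0],[0,0,0],[0,0,0],[0,0,0],[0,0,0],[0,0,0],[0,0,0]]}}

```text
time_s: 15.27
position: [0.6351, -0.1615, 0.1805]
tool_rot: [[-0.917, 0.399, 0.004], [0.399, 0.917, -0.002], [-0.005, -0.0, -1.0]]
ft_force: [-0.5, -0.2, -0.6]
grip_width: 0.0847
gripper_force: 0.0
```

```bash
python3 - <<'E'
from h import *
s,im,W=snap("w9")
top(W,.006,.015,(.633,-.16),.055)
top(W,.07,.085,(.633,-.16),.05)
go(s,(.4297,.0425,.13))
E
```

```text
t 15.27 tcp [ 0.6351 -0.1615  0.1805] yaw y-axis 66.5 grip 0.0847 F [-0.5 -0.2 -0.6]
z0.006-0.015 868 zmed 0.0096 mean [ 0.6197 -0.1543] circ (array([ 0.6335, -0.1603]), 0.0447) rect [ 0.6268 -0.1575] [0.0887 0.0739] 66.4
z0.070-0.085 2928 zmed 0.0797 mean [ 0.6323 -0.1596] circ (array([ 0.634 , -0.1602]), 0.0264) rect [ 0.6338 -0.1602] [0.0514 0.0517] 59.2
tool dp cm to (0.4297, 0.0425, 0.13) [27.   10.51  4.93]
```

The jar stands centred in the saucer, within 1 mm. Next is the tin.

{"api": "move_arm", "payload": {"jaw": [8.5,8.5,8.5,8.5,8.5,8.5,8.5,8.5,8.5,8.5,8.5,8.5], "dp": [[1.2,0.5,0],[2.3,0.9,0],[2.8,1.1,0],[2.8,1.1,0],[2.8,1.1,0],[2.8,1.1,0],[2.8,1.1,0.5],[2.8,1.1,1.0],[2.8,1.1,1.5],[2.2,0.8,1.0],[1.7,0.6,0.5],[0,0,0]], "turn": [[0,0,0],[0,0,0],[0,0,0],[0,0,0],[0,0,0],[0,0,0],[0,0,0],[0,0,0],[0,0,0],[0,0,0],[0,0,0],[0,0,0]]}}

```text
time_s: 16.32
position: [0.4248, 0.0449, 0.1305]
tool_rot: [[-0.918, 0.398, -0.007], [0.398, 0.918, 0.002], [0.007, -0.001, -1.0]]
ft_force: [0.1, 0.8, -0.2]
grip_width: 0.085
gripper_force: 0.0
```

{"api": "move_arm", "payload": {"jaw": [8.5], "dp": [[0,0,0]], "turn": [[0,0,0]]}}

```text
time_s: 16.4
position: [0.4281, 0.0431, 0.132]
tool_rot: [[-0.917, 0.398, -0.002], [0.398, 0.917, 0.0], [0.002, -0.001, -1.0]]
ft_force: [0.8, 0.2, -0.2]
grip_width: 0.0847
gripper_force: 0.0
```

```bash
python3 - <<'E'
from h import *
s,im,W=snap("w10")
top(W,.036,.045,(.4295,.0425),.05)
top(W,.012,.022,(.4295,.0425),.08)
top(W,.006,.015,(.6137,.2026),.06)
go(s,(.4297,.0425,.024))
E
```

```text
t 16.4 tcp [0.4281 0.0431 0.132 ] yaw y-axis 66.5 grip 0.0847 F [ 0.8  0.2 -0.2]
z0.036-0.045 4966 zmed 0.0392 mean [0.4284 0.0434] circ (array([0.4298, 0.0428]), 0.0337) rect [0.4296 0.0429] [0.0666 0.066 ] 21.8
z0.012-0.022 1449 zmed 0.0156 mean [0.4014 0.0526] circ (array([0.427 , 0.0404]), 0.0512) rect [0.4279 0.0412] [0.0449 0.0977] 64.3
z0.006-0.015 961 zmed 0.0092 mean [0.6031 0.2119] circ (array([0.6143, 0.2016]), 0.0514) rect [0.6073 0.2059] [0.1024 0.0837] 58.7
tool dp cm to (0.4297, 0.0425, 0.024) [-1.90e-01  1.00e-02  1.08e+01]
```

View pics/w10.png

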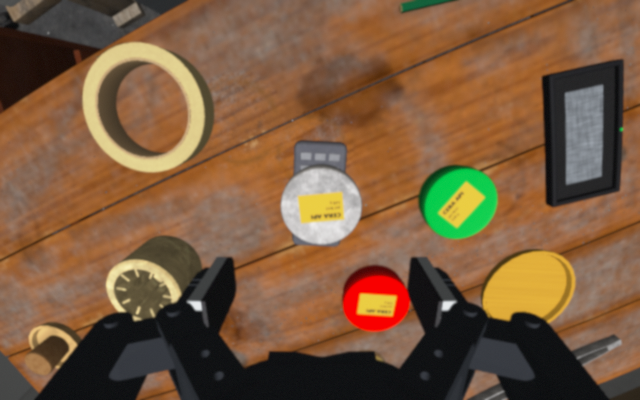

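The grey tin is at (321,205) on the phone. The green tin (459,202) and red tin (376,298) are clear of the fingers.

{"api": "move_arm", "payload": {"jaw": [8.5,8.5,8.5,8.5,8.5,8.5,8.5,8.5], "dp": [[-0.15,0.05,1.5],[0,0,2.5],[0,0,2.5],[0,0,2.0],[0,0,1.5],[0,0,1.0],[0,0,0],[0,0,0]], "turn": [[0,0,0],[0,0,0],[0,0,0],[0,0,0],[0,0,0],[0,0,0],[0,0,0],[0,0,0]]}}

```text
time_s: 17.12
position: [0.431, 0.042, 0.0225]
tool_rot: [[-0.916, 0.4, -0.001], [0.4, 0.916, 0.0], [0.001, -0.0, -1.0]]
ft_force: [0.7, -0.2, 1.0]
grip_width: 0.0851
gripper_force: 0.0
```

```bash
python3 - <<'E'
from h import *
s=observe();print(s["position"],s["ft_force"]);go(s,(.4297,.0428,.022))
E
```

```text
[0.43099153 0.04204108 0.02253942] [ 0.74329266 -0.24346965  1.04025932]
tool dp cm to (0.4297, 0.0428, 0.022) [0.15 0.02 0.05]
```

{"api": "move_arm", "payload": {"jaw": [8,7.2,6.6,6.2,6.2,6.2,6.2], "dp": [[0.15,0,0],[0,0,0],[0,0,0],[0,0,0],[0,0,0],[0,0,0],[0,0,0]], "turn": [[0,0,0],[0,0,0],[0,0,0],[0,0,0],[0,0,0],[0,0,0],[0,0,0]], "force": 30}}

```text
time_s: 17.7
position: [0.4294, 0.0431, 0.0239]
tool_rot: [[-0.917, 0.399, 0.002], [0.399, 0.917, -0.001], [-0.002, 0.0, -1.0]]
ft_force: [-2.9, -1.7, 10.3]
grip_width: 0.0651
gripper_force: 30.5
```

{"api": "move_arm", "payload": {"jaw": [6.2,6.2,6.2,6.2,6.2,6.2,6.2,6.2], "dp": [[0,0,-0.3],[0,0,-0.5],[0,0,-1.0],[0,0,-1.5],[0,0,-2.0],[0,0,-2.0],[0,0,-1.0],[0,0,0]], "turn": [[0,0,0],[0,0,0],[0,0,0],[0,0,0],[0,0,0],[0,0,0],[0,0,0],[0,0,0]]}}

```text
time_s: 18.37
position: [0.4299, 0.0432, 0.108]
tool_rot: [[-0.917, 0.399, 0.004], [0.399, 0.917, -0.001], [-0.004, 0.001, -1.0]]
ft_force: [0.8, -0.5, -0.5]
grip_width: 0.0646
gripper_force: 33.6
```

```bash
python3 - <<'E'
from h import *
s,im,W=snap("w11")
p=s["position"]
top(W,p[2]+.01,p[2]+.024,p[:2],.036)
top(W,.012,.022,(.4295,.0425),.08)
top(W,.006,.015,(.6137,.2026),.06)
go(s,(.614,.2022,.10));go(s,(.55,.12,.1))
E
```

```text
t 18.37 tcp [0.4299 0.0432 0.108 ] yaw y-axis 66.5 grip 0.0646 F [ 0.8 -0.5 -0.5]
z0.118-0.132 13895 zmed 0.123 mean [0.4274 0.045 ] circ (array([0.4284, 0.0439]), 0.0355) rect [0.4296 0.0442] [0.066  0.0665] 20.5
z0.012-0.022 3331 zmed 0.0159 mean [0.4046 0.0516] circ (array([0.4086, 0.0489]), 0.0342) rect [0.4084 0.0503] [0.0451 0.0549] 63.6
z0.006-0.015 1137 zmed 0.0089 mean [0.6091 0.2161] circ (array([0.6142, 0.2014]), 0.0517) rect [0.6097 0.2106] [0.103  0.0796] 25.7
tool dp cm to (0.614, 0.2022, 0.1) [-10.53  21.93   0.87]
tool dp cm to (0.55, 0.12, 0.1) [-7.94 11.84  0.85]
```

View pics/w11.png

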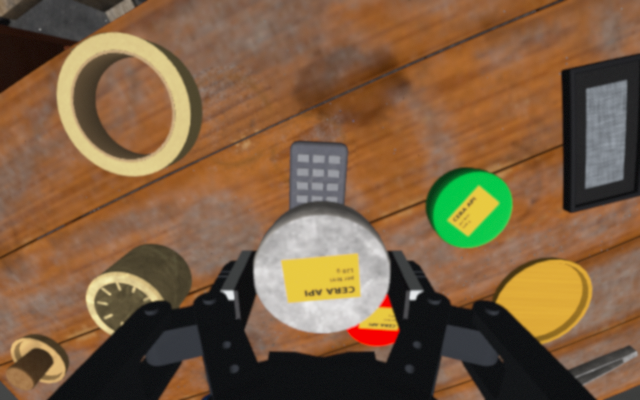

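The tin is held level at (322,268), and the phone at (320,172) has not moved.

{"api": "move_arm", "payload": {"jaw": [6.2,6.2,6.2,6.2,6.2,6.2,6.2,6.2,6.2,6.2,6.2,6.2], "dp": [[-0.3,0.7,0],[-0.7,1.4,0],[-1.1,2.2,0],[-1.1,2.3,0],[-1.1,2.3,0],[-1.1,2.3,0],[-1.1,2.3,0],[-1.1,2.3,0],[-1.1,2.3,0],[-0.9,1.8,0.5],[-0.6,1.3,1.0],[-0.3,0.7,1.0]], "turn": [[0,0,0],[0,0,0],[0,0,0],[0,0,0],[0,0,0],[0,0,0],[0,0,0],[0,0,0],[0,0,0],[0,0,0],[0,0,0],[0,0,0]]}}

```text
time_s: 19.42
position: [0.6134, 0.2037, 0.0787]
tool_rot: [[-0.917, 0.398, -0.001], [0.398, 0.917, 0.0], [0.001, -0.0, -1.0]]
ft_force: [-0.0, 0.4, -1.7]
grip_width: 0.0649
gripper_force: 33.6
```

{"api": "move_arm", "payload": {"jaw": [6.2,6.2,6.2,6.2], "dp": [[0,0,1.0],[0,0,1.0],[0,0,0.5],[0,0,0]], "turn": [[0,0,0],[0,0,0],[0,0,0],[0,0,0]]}}

```text
time_s: 19.75
position: [0.6115, 0.2015, 0.0542]
tool_rot: [[-0.917, 0.4, -0.003], [0.4, 0.917, -0.001], [0.003, -0.002, -1.0]]
ft_force: [-0.5, 0.5, -1.4]
grip_width: 0.0648
gripper_force: 33.6
```

```bash
python3 - <<'E'
from h import *
s,im,W=snap("w12")
p=s["position"]
top(W,p[2]+.01,p[2]+.024,p[:2],.036)
top(W,.006,.015,(.6137,.2026),.06)
go(s,(.6142,.2018,.012))
E
```

```text
t 19.75 tcp [0.6115 0.2015 0.0542] yaw y-axis 66.4 grip 0.0648 F [-0.5  0.5 -1.4]
z0.064-0.078 13900 zmed 0.0691 mean [0.6091 0.2033] circ (array([0.6106, 0.2019]), 0.0357) rect [0.6115 0.2025] [0.0664 0.0663] 22.1
z0.006-0.015 1919 zmed 0.0095 mean [0.5913 0.2112] circ (array([0.614 , 0.2016]), 0.051) rect [0.5978 0.2087] [0.1015 0.0637] 66.4
tool dp cm to (0.6142, 0.2018, 0.012) [-0.25  0.14  4.22]
```

{"api": "move_arm", "payload": {"jaw": [6.2,6.2,6.2,6.2,6.2,6.2,6.2,6.2], "dp": [[-0.2,0.1,0.5],[0,0,1.0],[0,0,1.0],[0,0,0.7],[0,0,0.4],[0,0,0.2],[0,0,0],[0,0,0]], "turn": [[0,0,0],[0,0,0],[0,0,0],[0,0,0],[0,0,0],[0,0,0],[0,0,0],[0,0,0]]}}

```text
time_s: 20.47
position: [0.6151, 0.2023, 0.018]
tool_rot: [[-0.917, 0.399, 0.0], [0.399, 0.917, 0.0], [-0.0, 0.0, -1.0]]
ft_force: [0.5, -0.3, -1.0]
grip_width: 0.0648
gripper_force: 33.6
```

{"api": "move_arm", "payload": {"jaw": [6.2,6.2,6.2,6.2,6.2,6.2], "dp": [[0.1,0,0.2],[0,0,0.2],[0,0,0.15],[0,0,0.1],[0,0,0],[0,0,0]], "turn": [[0,0,0],[0,0,0],[0,0,0],[0,0,0],[0,0,0],[0,0,0]]}}

```text
time_s: 20.97
position: [0.614, 0.2026, 0.0113]
tool_rot: [[-0.917, 0.399, 0.0], [0.399, 0.917, -0.0], [-0.0, 0.0, -1.0]]
ft_force: [-0.1, 0.2, -1.1]
grip_width: 0.0647
gripper_force: 33.6
```

{"api": "move_arm", "payload": {"jaw": [6.2,6.2,6.2,6.2,6.2], "dp": [[0,-0.05,0.1],[0,0,0.1],[0,0,0.05],[0,0,0],[0,0,0]], "turn": [[0,0,0],[0,0,0],[0,0,0],[0,0,0],[0,0,0]]}}

```text
time_s: 21.38
position: [0.6141, 0.2025, 0.011]
tool_rot: [[-0.917, 0.399, 0.002], [0.399, 0.917, 0.0], [-0.002, 0.001, -1.0]]
ft_force: [-4.5, -0.0, 13.9]
grip_width: 0.0646
gripper_force: 34.9
```

{"api": "move_arm", "payload": {"jaw": [6.8,7.5,8.5,8.5,8.5,8.5,8.5,8.5,8.5,8.5], "dp": [[0,0,-0.1],[0,0,0],[0,0,0],[0,0,0],[0,0,-0.5],[0,0,-2.0],[0,0,-3.0],[0,0,-3.0],[0,0,-2.0],[0,0,0]], "turn": [[0,0,0],[0,0,0],[0,0,0],[0,0,0],[0,0,0],[0,0,0],[0,0,0],[0,0,0],[0,0,0],[0,0,0]]}}

```text
time_s: 22.22
position: [0.6157, 0.2025, 0.12]
tool_rot: [[-0.917, 0.399, 0.008], [0.399, 0.917, 0.001], [-0.007, 0.004, -1.0]]
ft_force: [0.4, -0.3, 0.3]
grip_width: 0.085
gripper_force: 0.0
```

```bash
python3 - <<'E'
from h import *
s,im,W=snap("w13")
top(W,.006,.013,(.6137,.2026),.06)
top(W,.021,.035,(.6137,.2026),.045)
top(W,.006,.015,(.473,.285),.085)
go(s,(.427,.041,.115))
E
```

```text
t 22.22 tcp [0.6157 0.2025 0.12  ] yaw y-axis 66.5 grip 0.085 F [ 0.4 -0.3  0.3]
z0.006-0.013 1913 zmed 0.0094 mean [0.6131 0.2018] circ (array([0.6149, 0.2014]), 0.0508) rect [0.6145 0.2018] [0.1009 0.0997] 31.2
z0.021-0.035 5000 zmed 0.0261 mean [0.6133 0.2038] circ (array([0.6149, 0.2032]), 0.0338) rect [0.6145 0.2031] [0.0659 0.0665] 66.9
z0.006-0.015 2192 zmed 0.0092 mean [0.5113 0.2768] circ (array([0.5046, 0.2797]), 0.0444) rect [0.5051 0.2801] [0.0706 0.0574] 80.2
tool dp cm to (0.427, 0.041, 0.115) [ 10.86 -22.34   0.32]
```

The tin lies flat in the brass dish, about 1.5 mm off centre. Next is the phone.

{"api": "move_arm", "payload": {"jaw": [8.5,8.5,8.5,8.5,8.5,8.5,8.5,8.5,8.5,8.5,8.5,8.5], "dp": [[0.5,-1.0,0],[1.0,-2.0,0],[1.2,-2.5,0],[1.2,-2.5,0],[1.2,-2.5,0],[1.2,-2.5,0],[1.2,-2.5,0],[1.2,-2.5,0],[1.1,-2.3,0],[0.6,-1.3,0],[0.3,-0.7,0],[0,0,0]], "turn": [[0,0,0],[0,0,0],[0,0,0],[0,0,0],[0,0,0],[0,0,0],[0,0,0],[0,0,0],[0,0,0],[0,0,0],[0,0,0],[0,0,0]]}}

```text
time_s: 23.27
position: [0.4257, 0.04, 0.1144]
tool_rot: [[-0.916, 0.401, -0.002], [0.401, 0.916, 0.0], [0.002, -0.0, -1.0]]
ft_force: [0.6, -0.8, 0.4]
grip_width: 0.085
gripper_force: 0.0
```

```bash
python3 - <<'E'
from h import *
s,im,W=snap("w14")
top(W,.012,.022,(.4275,.0415),.07)
top(W,.006,.015,(.473,.285),.085)
go(s,(.4275,.0412,.002))
E
```

```text
t 23.27 tcp [0.4257 0.04   0.1144] yaw y-axis 66.4 grip 0.085 F [ 0.6 -0.8  0.4]
z0.012-0.022 5707 zmed 0.0161 mean [0.4237 0.0426] circ (array([0.4271, 0.0411]), 0.0513) rect [0.4272 0.0411] [0.0452 0.097 ] 63.8
z0.006-0.015 3360 zmed 0.0085 mean [0.4696 0.2793] circ (array([0.4725, 0.2846]), 0.0693) rect [0.4728 0.2842] [0.0707 0.1228] 80.7
tool dp cm to (0.4275, 0.0412, 0.002) [-0.13  0.19 11.24]
```

View pics/w14.png

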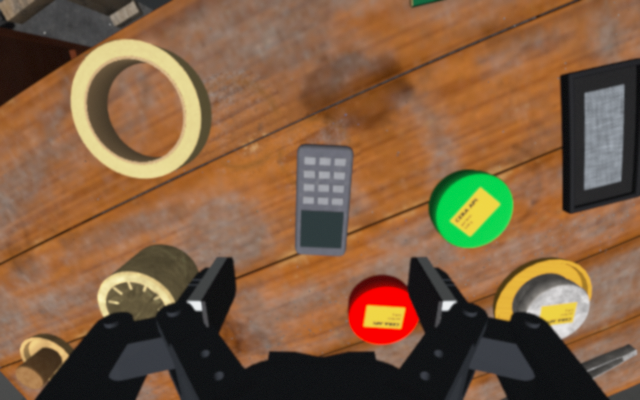

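The phone lies clear on the bench at (324,200), keypad up, and the cradle is at (602,135).

{"api": "move_arm", "payload": {"jaw": [8.5,8.5,8.5,8.5,8.5,8.5,8.5,8.5,8.5], "dp": [[-0.1,0.15,1.5],[0,0,2.5],[0,0,2.5],[0,0,2.0],[0,0,1.2],[0,0,0.7],[0,0,0.3],[0,0,0],[0,0,0]], "turn": [[0,0,0.02],[0,0,0.025],[0,0,0],[0,0,0],[0,0,0],[0,0,0],[0,0,0],[0,0,0],[0,0,0]]}}

```text
time_s: 24.07
position: [0.4287, 0.0416, 0.0082]
tool_rot: [[-0.898, 0.44, 0.001], [0.44, 0.898, -0.0], [-0.001, 0.0, -1.0]]
ft_force: [0.1, -0.1, 0.5]
grip_width: 0.0849
gripper_force: 0.0
```

```bash
python3 - <<'E'
from h import *
s=observe();R=s["tool_rot"];print(s["position"],s["ft_force"],np.degrees(np.arctan2(R[1,1],R[0,1])));go(s,(.4272,.0411,.004))
E
```

```text
[0.42872157 0.04157728 0.00820874] [ 0.08044882 -0.09464428  0.50375176] 63.905548060338
tool dp cm to (0.4272, 0.0411, 0.004) [ 0.12 -0.11  0.42]
```

{"api": "move_arm", "payload": {"jaw": [8.5,8.5,8,7,6,5,4.2,4.2,4.2,4.2], "dp": [[0.1,-0.1,0.3],[0,0,0.1],[0,0,0],[0,0,0],[0,0,0],[0,0,0],[0,0,0],[0,0,0],[0,0,0],[0,0,0]], "turn": [[0,0,0],[0,0,0],[0,0,0],[0,0,0],[0,0,0],[0,0,0],[0,0,0],[0,0,0],[0,0,0],[0,0,0]], "force": 30}}

```text
time_s: 24.9
position: [0.4269, 0.041, 0.0041]
tool_rot: [[-0.898, 0.44, 0.0], [0.44, 0.898, -0.0], [-0.0, 0.0, -1.0]]
ft_force: [-1.4, 0.1, 5.8]
grip_width: 0.0449
gripper_force: 30.8
```

{"api": "move_arm", "payload": {"jaw": [4.2,4.2,4.2,4.2,4.2,4.2,4.2,4.2,4.2], "dp": [[0,0,-0.3],[0,0,-0.5],[0,0,-1.0],[0,0,-1.5],[0,0,-2.0],[0,0,-1.7],[0,0,-1.0],[0,0,0],[0,0,0]], "turn": [[0,0,0],[0,0,0],[0,0,0],[0,0,0],[0,0,0],[0,0,0],[0,0,0],[0,0,0],[0,0,0]]}}

```text
time_s: 25.65
position: [0.4269, 0.041, 0.0841]
tool_rot: [[-0.898, 0.44, 0.001], [0.44, 0.898, -0.0], [-0.001, 0.0, -1.0]]
ft_force: [-0.3, -0.2, -0.4]
grip_width: 0.0455
gripper_force: 31.3
```

{"api": "move_arm", "payload": {"jaw": [4.2,4.2,4.2,4.2,4.2,4.2,4.2,4.2,4.2,4.2,4.2,4.2], "dp": [[0.2,0.8,0],[0.4,1.6,0],[0.6,2.3,0],[0.7,2.5,0],[0.7,2.5,0],[0.7,2.5,0],[0.7,2.5,0],[0.7,2.5,0],[0.7,2.5,0],[0.6,2.1,0],[0.4,1.4,0],[0.2,0.6,0]], "turn": [[0,0,0],[0,0,0],[0,0,0],[0,0,0],[0,0,0],[0,0,0],[0,0,0],[0,0,0],[0,0,0],[0,0,0],[0,0,0],[0,0,0]]}}

```text
time_s: 26.65
position: [0.4718, 0.2859, 0.0825]
tool_rot: [[-0.899, 0.439, -0.002], [0.439, 0.899, -0.0], [0.001, -0.001, -1.0]]
ft_force: [-1.2, -0.1, -0.5]
grip_width: 0.0451
gripper_force: 31.2
```

{"api": "move_arm", "payload": {"jaw": [4.2,4.2,4.2,4.2,4.2,4.2], "dp": [[0,0,0],[0,0,0],[0,0,0],[0,0,0],[0,0,0],[0,0,0]], "turn": [[0,0,-0.05],[0,0,-0.08],[0,0,-0.08],[0,0,-0.08],[0,0,0],[0,0,0]]}}

```text
time_s: 27.15
position: [0.4719, 0.2835, 0.0832]
tool_rot: [[-0.986, 0.168, -0.001], [0.168, 0.986, -0.0], [0.001, -0.001, -1.0]]
ft_force: [-0.6, 0.3, -1.2]
grip_width: 0.045
gripper_force: 31.2
```

```bash
python3 - <<'E'
from h import *
s,im,W=snap("w15")
p=s["position"]
top(W,p[2]+.007,p[2]+.02,p[:2],.075)
top(W,.006,.015,(.473,.285),.085)
go(s,(.4728,.2842,.03))
E
```

```text
t 27.15 tcp [0.4719 0.2835 0.0832] yaw y-axis 80.3 grip 0.045 F [-0.6  0.3 -1.2]
z0.090-0.103 16386 zmed 0.0951 mean [0.4658 0.2855] circ (array([0.4729, 0.2845]), 0.0517) rect [0.4724 0.2844] [0.0725 0.0974] 81.7
z0.006-0.015 1569 zmed 0.0094 mean [0.4235 0.294 ] circ (array([0.4297, 0.2933]), 0.0384) rect [0.43   0.2929] [0.0702 0.035 ] 80.1
tool dp cm to (0.4728, 0.2842, 0.03) [-0.08  0.09  5.32]
```

View pics/w15.png

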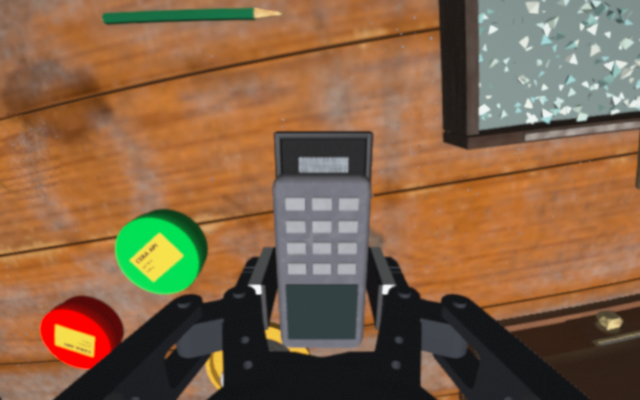

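The phone, with its length about column 322, lines up with the cradle rim that shows behind it at (323,150).

{"api": "move_arm", "payload": {"jaw": [4.2,4.2,4.2,4.2,4.2,4.2,4.2,4.2], "dp": [[-0.05,0.05,1.0],[0,0,1.5],[0,0,1.5],[0,0,1.2],[0,0,0.8],[0,0,0.3],[0,0,0],[0,0,0]], "turn": [[0,0,0],[0,0,0],[0,0,0],[0,0,0],[0,0,0],[0,0,0],[0,0,0],[0,0,0]]}}

```text
time_s: 27.87
position: [0.4731, 0.2842, 0.021]
tool_rot: [[-0.986, 0.165, 0.0], [0.165, 0.986, 0.0], [-0.0, 0.0, -1.0]]
ft_force: [0.8, 0.7, -0.7]
grip_width: 0.0451
gripper_force: 31.2
```

```bash
python3 - <<'E'
from h import *
s=observe();print(s["position"],s["ft_force"]);go(s,(.4725,.2838,.0101))
W=snap("w16")[2];p=s["position"]
top(W,p[2]+.007,p[2]+.02,p[:2],.06)
E
```

```text
[0.47310705 0.28423111 0.02103115] [ 0.80917953  0.67301833 -0.73993921]
tool dp cm to (0.4725, 0.2838, 0.0101) [ 0.05 -0.05  1.09]
t 27.87 tcp [0.4731 0.2842 0.021 ] yaw y-axis 80.5 grip 0.0451 F [ 0.8  0.7 -0.7]
z0.028-0.041 16381 zmed 0.0329 mean [0.467  0.2862] circ (array([0.474 , 0.2855]), 0.0516) rect [0.4734 0.2854] [0.0721 0.0974] 83.8
```

{"api": "move_arm", "payload": {"jaw": [4.2,4.2,4.2,4.2,4.2,4.2,4.2], "dp": [[0.05,-0.1,0.3],[0,0,0.3],[0,0,0.2],[0,0,0.1],[0,0,0.1],[0,0,0],[0,0,0]], "turn": [[0,0,0],[0,0,0],[0,0,0],[0,0,0],[0,0,0],[0,0,0],[0,0,0]]}}

```text
time_s: 28.5
position: [0.4723, 0.2833, 0.0108]
tool_rot: [[-0.986, 0.165, -0.0], [0.165, 0.986, 0.0], [0.0, 0.0, -1.0]]
ft_force: [0.2, 0.1, -0.6]
grip_width: 0.0454
gripper_force: 31.2
```

{"api": "move_arm", "payload": {"jaw": [4.2,4.2,4.2,4.2], "dp": [[0,0,0.1],[0,0,0.05],[0,0,0],[0,0,0]], "turn": [[0,0,0],[0,0,0],[0,0,0],[0,0,0]]}}

```text
time_s: 28.83
position: [0.4724, 0.2833, 0.0101]
tool_rot: [[-0.986, 0.165, 0.001], [0.165, 0.986, 0.0], [-0.001, 0.0, -1.0]]
ft_force: [-1.9, -0.7, 7.4]
grip_width: 0.0451
gripper_force: 32.1
```

Contact with the cradle floor at the expected height. I'll release and back off.

{"api": "move_arm", "payload": {"jaw": [5,6,7,8.5,8.5,8.5,8.5,8.5,8.5,8.5,8.5,8.5], "dp": [[0,0,-0.05],[0,0,0],[0,0,0],[0,0,0],[0,0,-0.5],[0,0,-2.0],[0,0,-3.0],[0,0,-3.0],[0,0,-3.0],[0,0,-3.0],[0,0,-2.0],[0,0,0]], "turn": [[0,0,0],[0,0,0],[0,0,0],[0,0,0],[0,0,0],[0,0,0],[0,0,0],[0,0,0],[0,0,0],[0,0,0],[0,0,0],[0,0,0]]}}

```text
time_s: 29.83
position: [0.4737, 0.2838, 0.1796]
tool_rot: [[-0.986, 0.165, 0.008], [0.165, 0.986, 0.003], [-0.007, 0.004, -1.0]]
ft_force: [0.6, 0.1, 0.9]
grip_width: 0.0848
gripper_force: 0.0
```

```bash
python3 - <<'E'
from h import *
s,im,W=snap("w17")
top(W,.007,.015,(.473,.284),.085)
top(W,.018,.03,(.473,.284),.07)
im,d=cams.get_image("top");im2,_=cams.get_image("scene")
a=cv2.resize(im[155:300,190:440],(640,371));b=cv2.resize(im2[150:350,150:470],(640,400))
cv2.imwrite("pics/fin.png",cv2.vconcat([a,b])[:,:,::-1][:600] if 0 else cv2.resize(cv2.vconcat([a,b]),(498,600))[:,:,::-1])
W=cloud("top",d)
for xy,r,lo,hi in(((.4377,-.13),.05,.045,.065),((.642,.005),.05,.07,.095)): top(W,lo,hi,xy,r)
W=np.load("topW.npy")
for xy,r,lo,hi in(((.4377,-.13),.05,.045,.065),((.642,.005),.05,.07,.095)): top(W,lo,hi,xy,r)
E
```

```text
t 29.83 tcp [0.4737 0.2838 0.1796] yaw y-axis 80.5 grip 0.0848 F [0.6 0.1 0.9]
z0.007-0.015 1663 zmed 0.0097 mean [0.4673 0.2863] circ (array([0.4725, 0.286 ]), 0.0694) rect [0.4728 0.2857] [0.0704 0.1218] 80.4
z0.018-0.030 3963 zmed 0.0221 mean [0.4706 0.2847] circ (array([0.4736, 0.2843]), 0.0515) rect [0.4736 0.2841] [0.045  0.0969] 80.4
z0.045-0.065 198 zmed 0.0528 mean [ 0.4375 -0.1318] circ (array([ 0.438 , -0.1316]), 0.0341) rect [ 0.4376 -0.1317] [0.0662 0.065 ] 43.4
z0.070-0.095 57 zmed 0.0794 mean [0.6491 0.0064] circ (array([0.6438, 0.0062]), 0.0321) rect [0.6432 0.0052] [0.0597 0.0598] 45.6
z0.045-0.065 200 zmed 0.053 mean [ 0.4377 -0.1321] circ (array([ 0.4381, -0.1321]), 0.0342) rect [ 0.4377 -0.1318] [0.0664 0.0649] 45.1
z0.070-0.095 58 zmed 0.0804 mean [0.6489 0.0057] circ (array([0.6438, 0.0046]), 0.0317) rect [0.6433 0.0043] [0.061  0.0597] 2.8
```

View pics/fin.png

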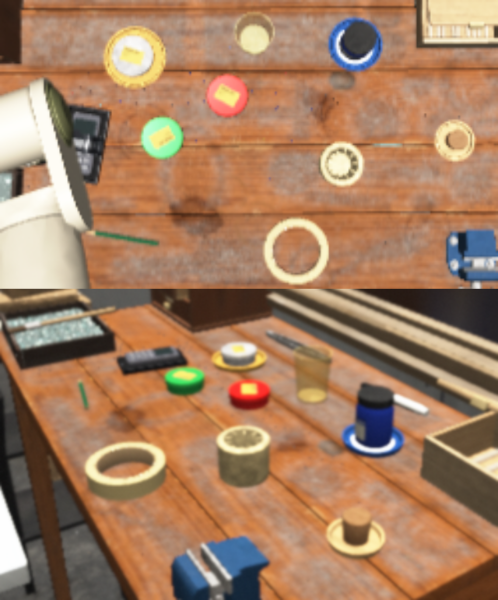

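All four things stand in their own places. The phone is within about 1.5 mm of the cradle centre and aligned with it, and the tumbler and mould are where they were. I'm handing in.

```bash
python3 -c "
from rig import ticket
print(ticket.close_job())"
```

```text
the job is handed in; nothing more can be done
None
```

I took the pile apart from the top down and handed the job in at about 30 s of the 93 s allowed: cork, jar, tin and phone each ended upright within about 2 mm of the centre of its place, and the tumbler and mould did not move.

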